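# Set the sliding stop of a hole-spacing jig on the balcony bench

### The arm

A 6-joint arm with a two-finger parallel gripper is mounted at the origin on the work surface. World frame = base frame: x ahead of the robot, y to its left, z up, the work surface at z = 0. Lengths are in m, angles in rad, forces in N, time in s.
With the tool pointing down it reaches from about 0.275 to 0.725 m from the base axis. Payload 15.9 kg.
Tool frame: the origin (TCP) lies at the very end of the fingers, on their centre line; the grasp point (between the pads) lies arm.grip_point_offset behind it (arm.grip_point_offset is the distance from the TCP to the grasp point, in m); y points along the fingers, x is the direction in which the jaws open and shut, and the axes are right-handed (so a half turn about y gives the same grasp; the last joint's range is limited). The gripper opens to 85 mm and grips with 20 to 120 N. Pads are 22 mm wide; open, the fingers measure 114 mm over their backs; the gripper's body (76 mm by 85 mm) begins 54 mm behind the grasp point. The pads swing forward as they close: fully open they stand 13 mm farther back than shut.
Start: joints at [-1.145, 0.213, -0.034, 1.323, 0, 1.571], TCP at [0.207, -0.455, 0.231] pointing down, gripper open.
Joint ranges: [-2.98, 2.98], [-0.74, 1.72], [-1.14, 1.35], [-2.1, 2.04], [-1.57, 1.44], [-3.14, 3.14]. Speed limits (rad/s): [1.89, 1.89, 2.39, 2.57, 3.14, 3.14].

### API

Orientations are given as a unit quaternion [w, x, y, z].
In Python, from station import readout, snapshot, camera_info, finish_job, arm gives the robot as it stands.
- The arm moves only by the shell command python3 -m jog 'ROWS' [OPENING] [FORCE]. ROWS is a JSON object of lists of equal length, an entry for each row: "travel": the shift along the world's x, y, z scaled (see below), a list of three; "twist": the turn about the world's z scaled (see below). In form: {"travel": [[x, y, z], ...], "twist": [twist, ...]}. A call has 1 to 5 rows; each row shifts and turns the commanded pose from where the row before left it; what a row does not reach is not made up. The controller multiplies each number of a shift by 20 mm and each number of a turn by 4 degrees. A row lasts 1/12 s, in which the tool goes at most 41.7 mm and 7.16 degrees, less where a joint would pass 70% of its speed; a pose out of reach is approached as far as the arm can. A call with a number of a shift or a turn outside -1 to 1 is refused whole. A call with a gripper value outside its range is refused whole. OPENING is the closure, from 0 (fully open) to 1 (shut), set as the call begins (- or left out, the last holds). The fingers move at their own pace and stop on an object; FORCE is the grip in N (left out, the last holds). Time passes only in rows, so rows that do not move let the fingers close. It gives the time, the measured TCP pose, the force and the opening at its end, in the units of the state.
- readout.observe(): the state, without advancing time (a new reading comes with each control period).
- snapshot(name): name is "side" or "top"; returns (picture, depth): 420x560x3 uint8, red, green, blue; 420x560 float32, m along the optical axis (not along the pixel's ray), 0 where there is no reading.
- camera_info(name): a dict with "camera_matrix" (3x3 intrinsics, pixels), "rvec" (rotation vector, rad) and "tvec" (3), from world to camera coordinates, as OpenCV has them. Camera axes: x right, y down, z forward; pixel columns grow to the right and rows downward; lengths in m; the calibration is good to about 2 mm. A picture is of the moment at which its call begins. camera_info takes no time and is no camera call.
- finish_job(): hands the job in, once; it reports no verdict.
The state is a dict: "time": time; "q": joint angles; "qvel": joint speeds; "effort": joint torques, N m; "tool_pos": TCP position; "eef_rot": TCP orientation; "ft_force": force on the tool from outside, world axes, zero at the start; "torque": the same for the moment, N m; "gripper_width": opening from 0.0 (shut) to 1.0 (fully open).
Only numpy, scipy, OpenCV 4.12 (cv2) and the standard library are available. Lean on these libraries where they do the work, as an engineer would, in place of code of your own. Each camera call takes 0.05 s, during which the arm holds its last target.

### The job

The hole-spacing jig on the bench has to be set for the next row of awl holes: swing the clamp lever of its sliding stop fully out to unlock it, and only then slide the stop along the rail until its pointer is at the long black line. With the pointer there, swing the lever fully back to lock the stop and let go. Leave the small glass dish where it stands.

Things in the scene. Friction and masses are not known exactly. Their poses are not given: they have to be found in the camera images.
- jig: Hole-spacing jig fixed to the bench: plywood base 420 x 130 mm, 12 mm thick, with an aluminium rail (30 mm wide, top 26 mm above the bench) closed by 38 mm high dark end plates. Origin on the bench under the rail's middle. y along the rail, from the sliding stop towards the black line; x level across the rail, away from the robot. A white scale strip lies on the +x side.
- pointer_tip (a point): Tip of the steel pointer (12 mm wide, 20 mm above the bench) on the sliding stop's +x side. The stop is a steel block 60 mm long, 46 mm wide, top 51 mm above the bench. Axes as the jig's. The lever's upright pivot, mid-stop, is 50 mm from this point in -x. Unlocked, the stop slides with about 2.5 N and has room past the line; locked, it is held by friction: do not drag it.
- mark (a point): Middle of the long black line (6 mm wide, 36 mm long, flat, 14 mm above the bench) across the white scale strip; the short thin grey ticks are only graduations. Axes as the jig's. The line stays fixed, 90 to 200 mm in +y from the pointer at the start. With the stop set, the pointer tip is straight above this point.
- clamp_lever (a joint): Clamp lever angle about its upright pivot, rad: 0 = locked, lever along the rail, knob towards the black line (jig +y); 1.05 = fully open at its end stop. Grows anticlockwise seen from above: the knob swings to the robot's side (jig -x). It starts at 0 to 0.1 and takes 1 to 5 N at the knob. The clamp bites below 0.25, springs outwards from 0.25 to 0.5, is free above.
- lever_knob (a point): On the axis of the black upright round knob at the clamp lever's free end, 85 mm above the bench. The knob is 18 mm across and reaches from 60 to 105 mm above the bench, over the flat lever arm (14 mm wide). It is 75 mm from the pivot and revolves freely on its pin, so it can be held while the lever swings.
- dish: Small round open glass dish, 84 mm across, 30 mm high, loose on the bench beyond the jig, origin at the centre of its underside. A bystander, as are a blue funnel, an awl, tweezers and a stack of two drawers.

How it is judged:
On the way, in this order (a step that is already met when the one before it is completed fails the run):
1. the lever is swung out (unlocked) before the stop has been slid (value of joint clamp_lever above 0.75 rad and distance of pointer_tip from where it was at the start of the episode below 0.02 m), for 0.1 s.
2. with the lever still out, the pointer is brought to the black line (value of joint clamp_lever above 0.6 rad and horizontal distance between pointer_tip and mark below 0.015 m), for 0.1 s.
At the end, for the whole second after the job is handed in: The pointer tip is within 12 mm of the middle of the black line, level distance, and the clamp lever is back within 0.2 rad (11 degrees) of its locked position, at rest (horizontal distance between pointer_tip and mark below 0.012 m and value of joint clamp_lever below 0.2 rad and velocity of joint clamp_lever between -0.05 and 0.05 rad/s); the robot touches nothing.
It fails at once if the glass dish is shifted by more than 20 mm (distance of dish from where it was at the start of the episode above 0.02 m).
It also fails if it takes over 42 s, if anything falls off the work surface, if the arm or the gripper's body presses on something with over 40 N, if the wrist force passes 120 N, or if a joint passes its speed limit or range.

## Working session

There is one attempt and no reset: what is moved stays moved. The work goes in short steps, Python scripts to look and compute and a shell command to move; the robot and the scene stay as the last step left them, time stands still between calls to the robot, and variables do not carry over. Pictures are saved under pics/ and viewed, and the job is handed in when it is done.

```bash
mkdir -p pics; ls; python3 - <<'E'
from station import readout, snapshot, camera_info, arm
import cv2,numpy as np
print(readout.observe()); print(arm.grip_point_offset)
for n in ("top","side"):
    p,d=snapshot(n); cv2.imwrite(f"pics/{n}0.png",p[:,:,::-1]); np.save(f"pics/{n}0.npy",d); np.save(f"pics/{n}0c.npy",p)
    print(n,camera_info(n))
E
```

```text
pics
{'time': 0.0, 'q': array([-1.14498354e+00,  2.13352841e-01, -3.50177589e-02,  1.32349655e+00,
       -1.17931427e-05,  1.57079685e+00]), 'qvel': array([ 1.41713192e-05, -4.00789057e-04,  2.67633045e-04,  1.20040515e-04,
        5.22965023e-04,  1.87654809e-03]), 'effort': array([-1.40174856e-03, -6.86151838e+01,  4.87119591e+01,  1.75102428e-02,
       -9.77563604e-05,  1.23375230e-05]), 'tool_pos': array([ 0.2063951 , -0.45506199,  0.23083422]), 'eef_rot': array([ 0.59456264, -0.59415947,  0.38338026, -0.38273929]), 'ft_force': array([ 0.32811387, -0.64371938,  0.58734785]), 'torque': array([ 0.06787237,  0.04020713, -0.02693016]), 'gripper_width': 0.999293235547797}
0.0187
top {'camera_matrix': array([[448.60390619,   0.        , 281.68488289],
       [  0.        , 448.60390619, 210.55086468],
       [  0.        ,   0.        ,   1.        ]]), 'rvec': array([ 2.216578  , -2.15763354,  0.02423253]), 'tvec': array([-0.02199126,  0.65266481,  0.84850693])}
side {'camera_matrix': array([[542.00177742,   0.        , 277.60436716],
       [  0.        , 542.00177742, 211.48392099],
       [  0.        ,   0.        ,   1.        ]]), 'rvec': array([ 0.62080721, -2.57290193,  1.30898106]), 'tvec': array([0.61090218, 0.24882914, 0.6186366 ])}
```

View pics/top0.png

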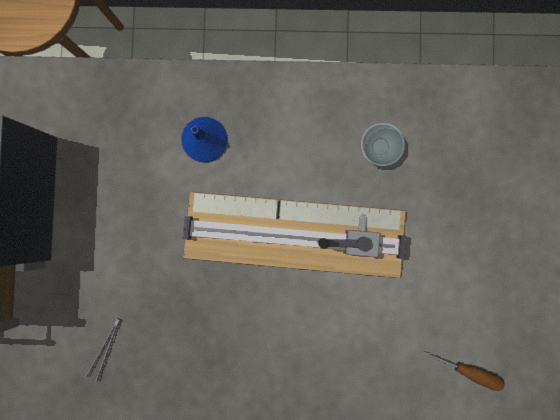

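View pics/side0.png

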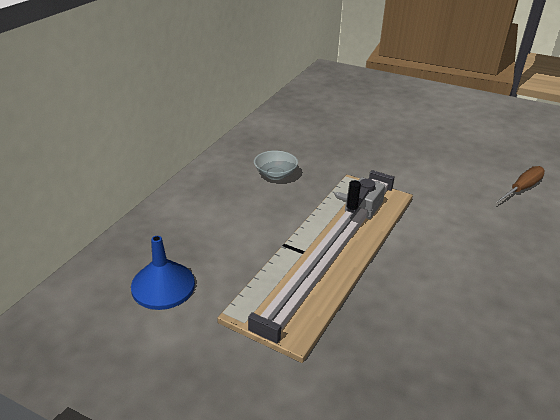

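Top view: the stop is at about (363,243), the knob at (323,243), the pointer tip near (363,215), the black line at (278,209) and the dish at (383,145). In the side view the knob is at about (353,195) and the line at (293,248). Next I'll measure these more exactly.

```bash
cat > h.py <<'E'
import numpy as np,cv2
from station import camera_info
def cam(n):
    c=camera_info(n); R=cv2.Rodrigues(np.array(c["rvec"]))[0]; return np.array(c["camera_matrix"]),R,np.array(c["tvec"])
def ray(n,u,v):
    K,R,t=cam(n); d=R.T@np.linalg.solve(K,[u,v,1.]); return -R.T@t,d
def onz(n,u,v,z):
    o,d=ray(n,u,v); return o+d*(z-o[2])/d[2]
def proj(n,P):
    K,R,t=cam(n); p=K@(R@np.array(P)+t); return p[:2]/p[2]
E
python3 - <<'E'
import cv2,numpy as np
p=cv2.imread("pics/top0.png")
c=cv2.resize(p[185:285,180:420],None,fx=3.3,fy=3.3,interpolation=cv2.INTER_CUBIC); cv2.imwrite("pics/topz.png",c)
p=cv2.imread("pics/side0.png")
c=cv2.resize(p[160:270,270:420],None,fx=5,fy=5,interpolation=cv2.INTER_CUBIC); cv2.imwrite("pics/sidez.png",c)
E
```

```text
(no output)
```

View pics/topz.png

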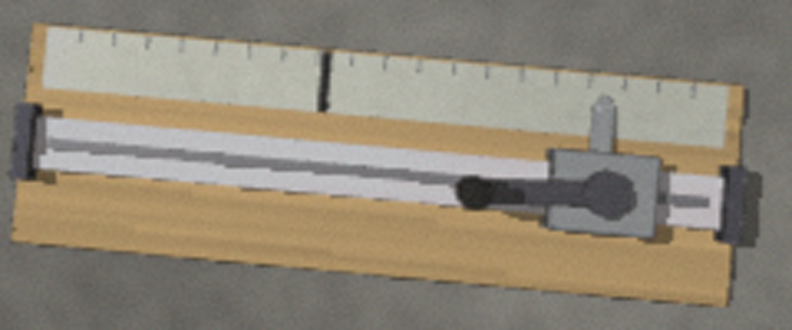

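View pics/sidez.png

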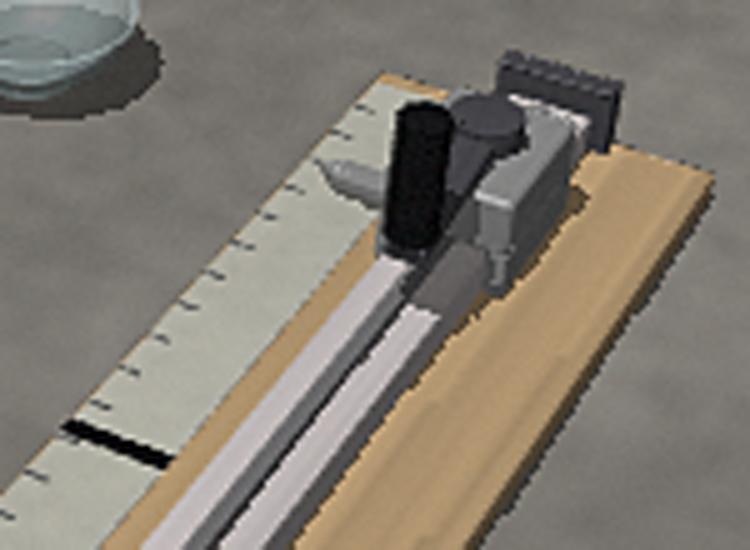

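```bash
python3 - <<'E'
import cv2,numpy as np
from h import *
t=cv2.imread("pics/top0.png");s=cv2.imread("pics/side0.png")
def blob(im,x0,x1,y0,y1,th=60):
    m=(im[y0:y1,x0:x1].max(2)<th).astype(np.uint8); n,l,st,c=cv2.connectedComponentsWithStats(m); i=1+np.argmax(st[1:,4]); 
    print(st[i],c[i]+[x0,y0]); return c[i]+[x0,y0]
m1=blob(t,268,288,199,220); m2=blob(s,280,305,240,256)
print("mark",onz("top",*m1,.014),onz("side",*m2,.014))
# knob in side: very dark
k=blob(s,345,362,178,212,40)
print("knob side z.0825",onz("side",*k,.0825))
kt=blob(t,315,332,235,250,45); print("knob top",onz("top",*kt,.105),onz("top",323.3,242.6,.105))
print("tip",onz("top",362.4,214.4,.02),onz("side",333.5,192.5,.02))
# strip/base edge line from wood/strip top corners zoom coords -> z .012
f=lambda u,v,z:onz("top",180+u/3.3,185+v/3.3,z)
a=f(38,25,.012);b=f(745,87,.012);c=f(12,241,.012);e=f(728,305,.012)
for P,Q in((a,b),(c,e)):
    d=(P-Q)[:2];print(np.linalg.norm(d),d/np.linalg.norm(d),np.degrees(np.arctan2(d[1],d[0])))
print("base ctr",(a+b+c+e)/4)
print("pivot top z~.066", f(608,194,.066), "stop block", f(605,193,.051))
print("dish",onz("top",383,145,.03),"funnel",onz("top",205,139,.0))
E
```

```text
[ 9  3  3 16 26] [278.  209.5]
[ 2  4 23 10 67] [293.         248.19402985]
mark [0.65488432 0.00276876 0.014     ] [0.6545543  0.00428133 0.014     ]
[  2   3  15  31 344] [353.60174419 195.81686047]
knob side z.0825 [ 0.59297715 -0.07742637  0.0825    ]
[ 6  4  9  9 36] [325.25       242.94444444]
knob top [ 0.59541621 -0.08266847  0.105     ] [ 0.59591126 -0.07932218  0.105     ]
tip [ 0.64950888 -0.15834934  0.02      ] [ 0.65321055 -0.15903228  0.02      ]
0.41479651626550523 [0.06164049 0.99809842] 86.466019993988
0.41750980456064024 [0.05945817 0.9982308 ] 86.59128752072031
base ctr [ 0.60734142 -0.0306597   0.012     ]
pivot top z~.066 [ 0.59490911 -0.15548989  0.066     ] stop block [ 0.59505588 -0.15624277  0.051     ]
dish [ 0.78154048 -0.19307809  0.03      ] funnel [0.79131637 0.15154131 0.        ]
```

```bash
python3 -m jog '{"travel":[[1,1,0],[1,1,0],[1,1,0],[1,1,0],[1,1,0]],"twist":[0.8,0.8,0.8,0.8,0.8]}' 0 40
```

```text
time: 0.52
tool_pos: [0.3071, -0.3542, 0.2311]
eef_rot: [0.642, -0.642, 0.296, -0.296]
ft_force: [0.4, -0.5, 0.2]
gripper_width: 1.001
```

```bash
python3 -m jog '{"travel":[[1,1,0],[1,1,0],[1,1,0],[1,1,0],[1,1,0]],"twist":[0.8,0.8,0.8,0.8,0.8]}'
```

```text
time: 0.93
tool_pos: [0.4072, -0.2541, 0.2311]
eef_rot: [0.677, -0.677, 0.204, -0.203]
ft_force: [0.3, -1.5, -1.3]
gripper_width: 1.001
```

```bash
python3 -m jog '{"travel":[[1,1,0],[1,1,0],[1,1,0],[1,1,0],[1,1,0]],"twist":[0.8,0.8,0.8,0.8,0.8]}'; python3 - <<'E'
from station import readout
from scipy.spatial.transform import Rotation as R
import numpy as np
o=readout.observe();q=o["eef_rot"];M=R.from_quat(np.r_[q[1:],q[0]]).as_matrix();print(o["time"],o["tool_pos"],np.degrees(np.arctan2(M[1,0],M[0,0])),M[:,1],o["q"])
E
```

```text
time: 1.35
tool_pos: [0.5072, -0.1541, 0.231]
eef_rot: [0.699, -0.699, 0.107, -0.107]
ft_force: [-0.5, -1.2, 0.7]
gripper_width: 1.003
1.35 [ 0.50719376 -0.15407059  0.23104314] -17.439906629167567 [-5.25303945e-04  1.53094533e-04 -9.99999850e-01] [-2.94908838e-01  2.76172610e-01  4.69348411e-02  1.34210568e+00
 -6.19573662e-06  1.58027128e+00]
```

```bash
python3 -m jog '{"travel":[[0.88,0.75,0],[0.88,0.75,0],[0.88,0.75,0],[0.88,0.75,0],[0.88,0.75,0]],"twist":[0.7,0.7,0.7,0.7,0.7]}'
```

```text
time: 1.77
tool_pos: [0.5951, -0.0794, 0.2309]
eef_rot: [0.707, -0.707, 0.022, -0.021]
ft_force: [-0.3, -0.4, 0.4]
gripper_width: 1.004
```

```bash
python3 -m jog '{"travel":[[0,0,-1],[0,0,-1],[0,0,-1],[0,0,-1],[0,0,-1]],"twist":[0,0,0,0,0]}'; python3 - <<'E'
from station import snapshot
import cv2
p,d=snapshot("side");cv2.imwrite("pics/side1.png",cv2.resize(p[100:290,230:450],None,fx=3,fy=3)[:,:,::-1])
E
```

```text
time: 2.18
tool_pos: [0.5942, -0.0802, 0.13]
eef_rot: [0.707, -0.707, 0.022, -0.022]
ft_force: [-0.1, -0.6, -0.1]
gripper_width: 0.998
```

View pics/side1.png

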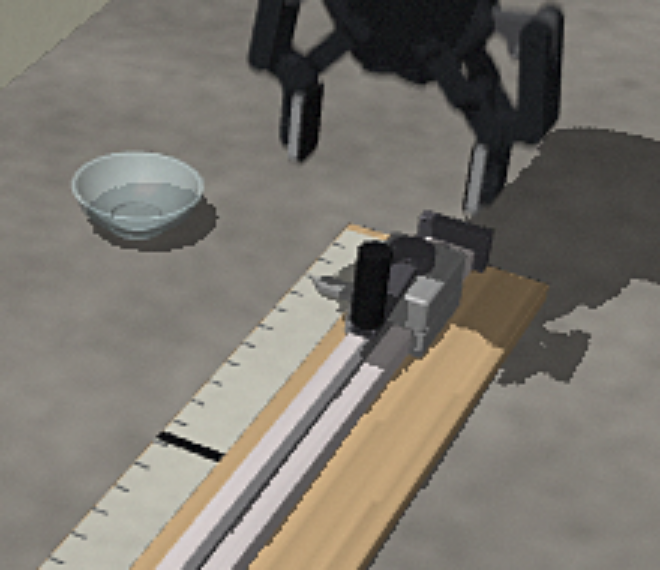

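The fingers straddle the knob: their tips are at crop pixels (300,160) and (470,215), and the knob's top is at (372,250). I'll go down and close.

```bash
python3 -m jog '{"travel":[[0,0,-1],[0,0,-1],[0,0,-1],[0,0,0]],"twist":[0,0,0,0]}'; python3 -m jog '{"travel":[[0,0,0],[0,0,0],[0,0,0],[0,0,0],[0,0,0]],"twist":[0,0,0,0,0]}' 1 40;  python3 - <<'E'
from station import snapshot
import cv2
p,d=snapshot("side");cv2.imwrite("pics/side2.png",cv2.resize(p[100:290,230:450],None,fx=3,fy=3)[:,:,::-1])
E
```

```text
time: 2.57
tool_pos: [0.5924, -0.0801, 0.0681]
eef_rot: [0.707, -0.707, 0.024, -0.02]
ft_force: [-0.6, -0.4, -0.5]
gripper_width: 0.996
time: 2.98
tool_pos: [0.595, -0.0804, 0.0722]
eef_rot: [-0.707, 0.707, -0.022, 0.023]
ft_force: [-0.2, -0.4, 0.1]
gripper_width: 0.301
```

View pics/side2.png

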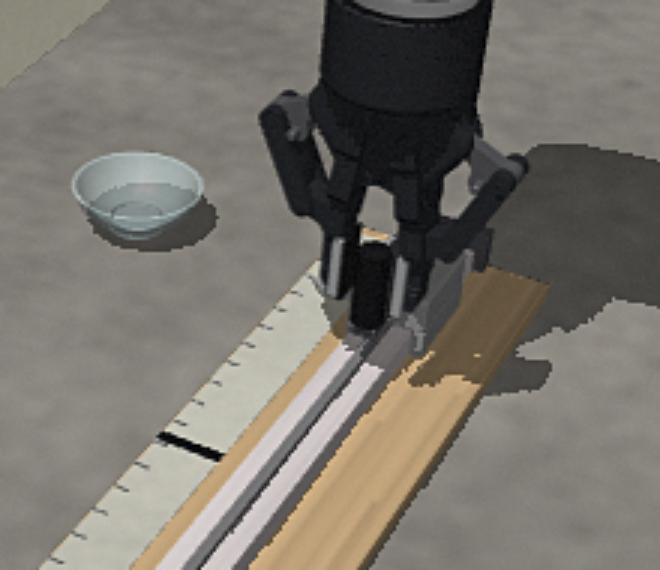

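The pads are closing evenly on either side of the knob, but they haven't touched it yet (it's at crop (372,285)).

```bash
python3 -m jog '{"travel":[[0,0,0],[0,0,0],[0,0,0],[0,0,0]],"twist":[0,0,0,0]}' 1 40;python3 -m jog '{"travel":[[0,0,0],[0,0,0]],"twist":[0,0]}'
```

```text
time: 3.37
tool_pos: [0.595, -0.0803, 0.072]
eef_rot: [0.707, -0.707, 0.022, -0.023]
ft_force: [-0.8, 0.5, 5.7]
gripper_width: 0.2
time: 3.53
tool_pos: [0.595, -0.0803, 0.072]
eef_rot: [0.707, -0.707, 0.022, -0.023]
ft_force: [-0.2, 0.6, 6.6]
gripper_width: 0.198
```

```bash
python3 -m jog '{"travel":[[-0.38,-0.03,0],[-0.36,-0.07,0],[-0.36,-0.1,0],[0,0,0]],"twist":[0,0,0,0]}'
```

```text
time: 3.87
tool_pos: [0.5714, -0.0846, 0.0718]
eef_rot: [-0.707, 0.707, -0.022, 0.022]
ft_force: [-1.8, 0.7, 5.6]
gripper_width: 0.198
```

```bash
python3 -m jog '{"travel":[[-0.34,-0.14,0],[-0.33,-0.18,0],[-0.31,-0.2,0],[0,0,0]],"twist":[0,0,0,0]}'
```

```text
time: 4.2
tool_pos: [0.5518, -0.0953, 0.0718]
eef_rot: [-0.707, 0.707, -0.022, 0.022]
ft_force: [-2.8, 1.2, 6.4]
gripper_width: 0.196
```

```bash
python3 -m jog '{"travel":[[-0.29,-0.24,0],[-0.26,-0.26,0],[0,0,0]],"twist":[0,0,0]}';  python3 - <<'E'
from station import snapshot
import cv2
p,d=snapshot("side");cv2.imwrite("pics/side3.png",cv2.resize(p[100:290,230:450],None,fx=3,fy=3)[:,:,::-1])
p,d=snapshot("top");cv2.imwrite("pics/top3.png",cv2.resize(p[130:290,180:420],None,fx=3,fy=3)[:,:,::-1])
E
```

```text
time: 4.45
tool_pos: [0.5409, -0.1054, 0.0717]
eef_rot: [-0.707, 0.707, -0.022, 0.022]
ft_force: [-2.9, 1.6, 6.9]
gripper_width: 0.202
```

View pics/side3.png

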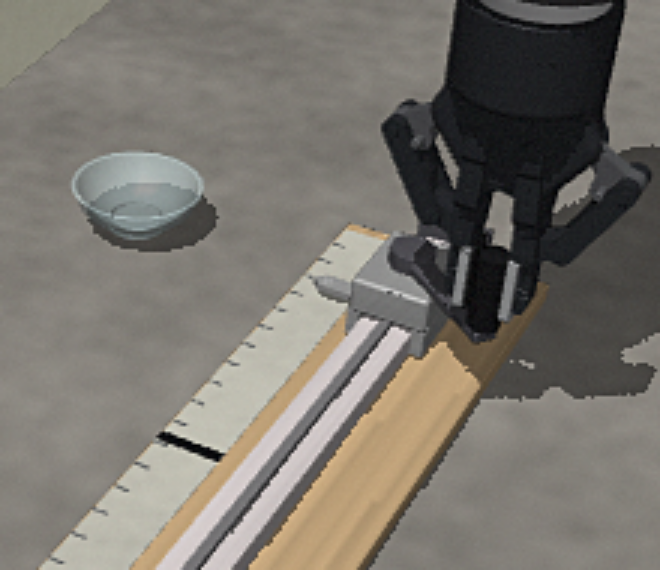

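View pics/top3.png

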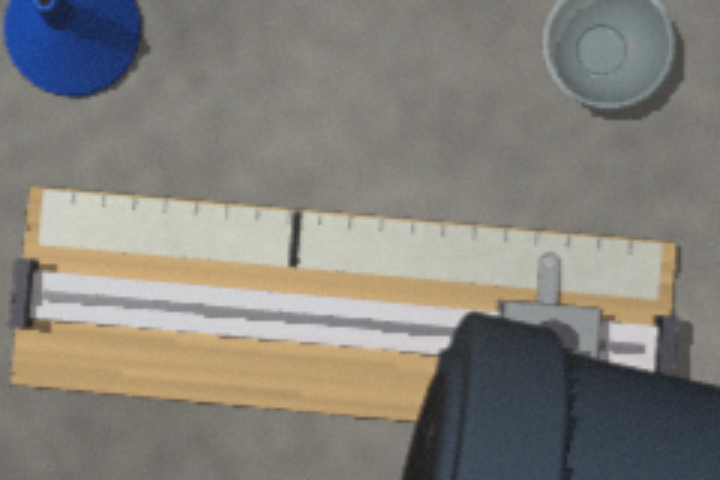

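The lever is held at about 0.9 rad and the pointer hasn't moved: it's at crop (549,253), which is pixel (363,214). Now the last bit out to the end stop.

```bash
python3 -m jog '{"travel":[[-0.1,-0.13,0],[-0.1,-0.15,0],[0,0,0],[0,0,0]],"twist":[0,0,0,0]}'
```

```text
time: 4.88
tool_pos: [0.5373, -0.1105, 0.0717]
eef_rot: [0.707, -0.707, 0.022, -0.022]
ft_force: [-3.1, 1.5, 8.5]
gripper_width: 0.201
```

```bash
python3 -m jog '{"travel":[[0.03,0.5,0],[0.05,0.8,0],[0.05,0.8,0],[0.05,0.8,0],[0.05,0.8,0]],"twist":[0,0,0,0,0]}'
```

```text
time: 5.3
tool_pos: [0.543, -0.0363, 0.0718]
eef_rot: [-0.706, 0.707, -0.022, 0.023]
ft_force: [5.3, -4.3, 1.1]
gripper_width: 0.199
```

```bash
python3 -m jog '{"travel":[[0.05,0.8,0],[0.05,0.8,0],[0.05,0.8,0],[0.05,0.8,0],[0.03,0.5,0]],"twist":[0,0,0,0,0]}';  python3 -m jog '{"travel":[[0,0,0]],"twist":[0]}'; python3 - <<'E'
from station import snapshot
import cv2
p,d=snapshot("side");cv2.imwrite("pics/side4.png",cv2.resize(p[120:310,230:450],None,fx=3,fy=3)[:,:,::-1])
p,d=snapshot("top");cv2.imwrite("pics/top4.png",cv2.resize(p[130:290,180:420],None,fx=3,fy=3)[:,:,::-1])
E
```

```text
time: 5.72
tool_pos: [0.5476, 0.0384, 0.0717]
eef_rot: [-0.707, 0.707, -0.022, 0.023]
ft_force: [4.7, -3.4, 1.2]
gripper_width: 0.193
time: 5.8
tool_pos: [0.5473, 0.0391, 0.0717]
eef_rot: [0.707, -0.707, 0.021, -0.022]
ft_force: [-3.1, 3.1, 9.5]
gripper_width: 0.201
```

View pics/side4.png

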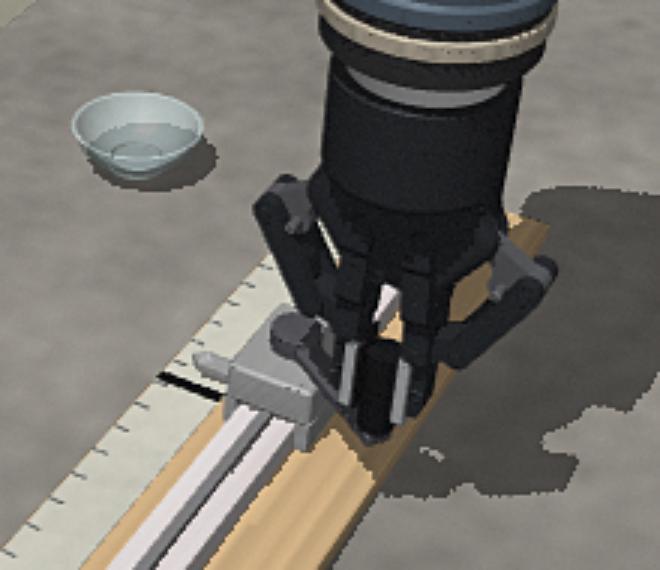

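View pics/top4.png

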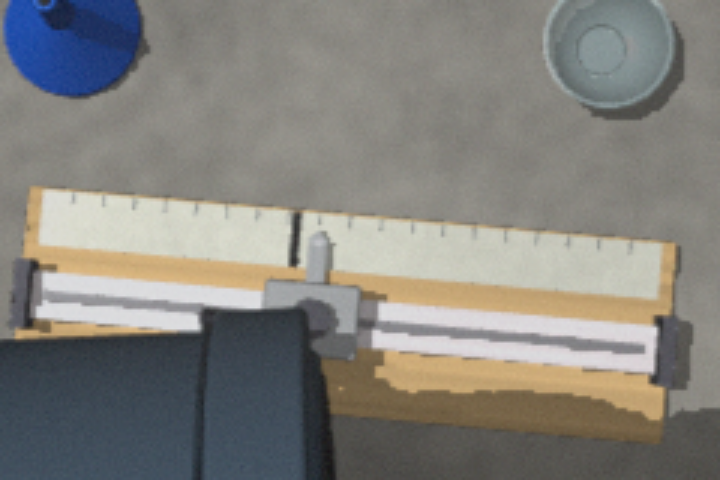

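The pointer tip is at crop (319,235) and the line at (295,238), so there's roughly 13–15 mm left.

```bash
python3 - <<'E'
from h import *
f=lambda u,v,z:onz("top",180+(u+.5)/3-.5,130+(v+.5)/3-.5,z)
a=f(319,235,.02);b=onz("top",278,209.5,.014);print(a,b,(b-a)[:2]@[.061,.998])
g=lambda u,v,z:onz("side",230+(u+.5)/3-.5,120+(v+.5)/3-.5,z)
a=g(197,360,.02);b=g(190,385,.014);print(a,b,(b-a)[:2]@[.061,.998])
E
```

```text
[ 0.65787617 -0.01263988  0.02      ] [0.65488432 0.00276876 0.014     ] 0.015195316994669474
[ 0.65725327 -0.0094371   0.02      ] [0.65475126 0.00386288 0.014     ] 0.013120757667182384
```

```bash
python3 -m jog '{"travel":[[0.02,0.35,0],[0.02,0.35,0],[0,0,0],[0,0,0]],"twist":[0,0,0,0]}'; python3 - <<'E'
from station import snapshot
import cv2
p,d=snapshot("side");cv2.imwrite("pics/side5.png",cv2.resize(p[200:300,250:390],None,fx=5,fy=5)[:,:,::-1])
p,d=snapshot("top");cv2.imwrite("pics/top5.png",cv2.resize(p[180:260,220:340],None,fx=6,fy=6)[:,:,::-1])
E
```

```text
time: 6.23
tool_pos: [0.548, 0.0519, 0.0716]
eef_rot: [0.707, -0.707, 0.022, -0.022]
ft_force: [-0.6, 1.1, 8.3]
gripper_width: 0.197
```

View pics/side5.png

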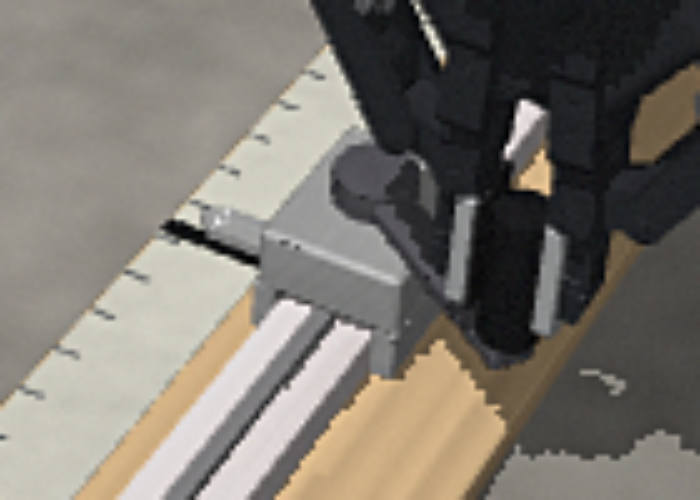

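View pics/top5.png

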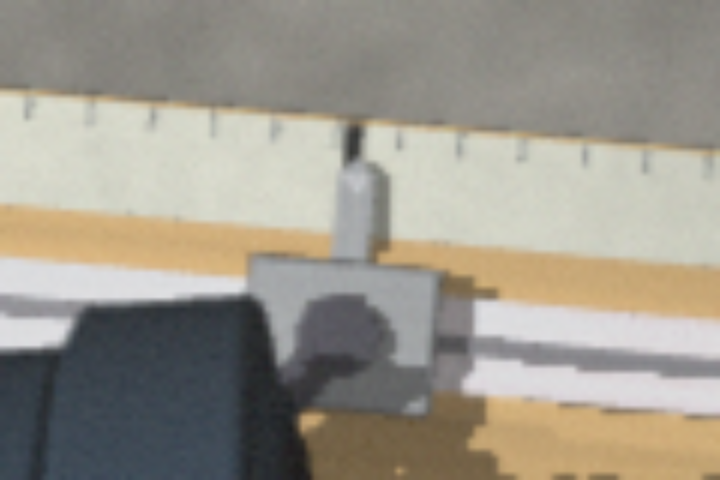

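The pointer is about 2–3 mm short of the line, with the tip at crop (360,163) and the line at (352,140). I'll swing the lever back along the arc and let the arc's centre make up that difference.

```bash
python3 -m jog '{"travel":[[0.31,0.33,0],[0.28,0.25,0],[0.3,0.22,0],[0.31,0.2,0],[0,0,0]],"twist":[0,0,0,0,0]}'
```

```text
time: 6.75
tool_pos: [0.5728, 0.0721, 0.0716]
eef_rot: [0.707, -0.707, 0.022, -0.022]
ft_force: [0.7, 0.4, 8.8]
gripper_width: 0.199
```

```bash
python3 - <<'E'
from station import snapshot
import cv2
p,d=snapshot("top");cv2.imwrite("pics/top6.png",cv2.resize(p[180:260,220:340],None,fx=6,fy=6)[:,:,::-1])
p,d=snapshot("side");cv2.imwrite("pics/side6.png",cv2.resize(p[200:300,250:390],None,fx=5,fy=5)[:,:,::-1])
E
```

```text
(no output)
```

View pics/top6.png

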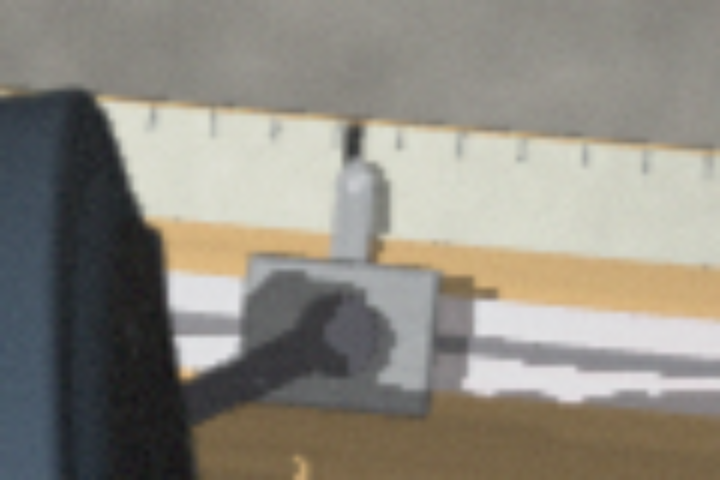

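View pics/side6.png

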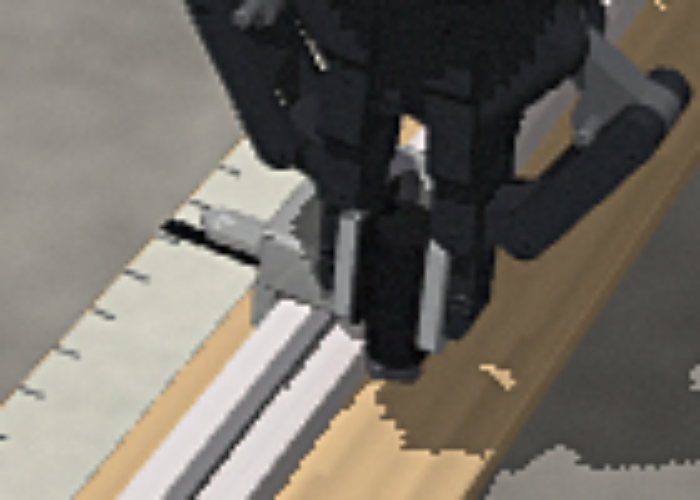

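The tip is at crop (358,162) and the line at about (352,140), so it's roughly 2 mm short, well inside tolerance. I'll add a small +y and go on closing.

```bash
python3 -m jog '{"travel":[[0.34,0.24,0],[0.35,0.13,0],[0.36,0.09,0],[0.37,0.05,0],[0,0,0]],"twist":[0,0,0,0,0]}'
```

```text
time: 7.27
tool_pos: [0.6013, 0.0819, 0.0717]
eef_rot: [0.707, -0.707, 0.022, -0.022]
ft_force: [-0.8, 1.9, 10.3]
gripper_width: 0.197
```

```bash
python3 -m jog '{"travel":[[0.37,0.02,0],[0,0,0]],"twist":[0,0]}'
```

```text
time: 7.43
tool_pos: [0.6085, 0.0821, 0.0717]
eef_rot: [0.707, -0.707, 0.022, -0.022]
ft_force: [-1.6, -1.1, 9.3]
gripper_width: 0.199
```

```bash
python3 -m jog '{"travel":[[0.15,0,0],[0,0,0]],"twist":[0,0]}'; python3 - <<'E'
from station import snapshot
import cv2
p,d=snapshot("top");cv2.imwrite("pics/top7.png",cv2.resize(p[180:260,220:340],None,fx=6,fy=6)[:,:,::-1])
p,d=snapshot("side");cv2.imwrite("pics/side7.png",cv2.resize(p[200:300,250:390],None,fx=5,fy=5)[:,:,::-1])
E
```

```text
time: 7.6
tool_pos: [0.6111, 0.0821, 0.0717]
eef_rot: [0.707, -0.707, 0.022, -0.022]
ft_force: [1.1, -0.4, 11.0]
gripper_width: 0.196
```

View pics/top7.png

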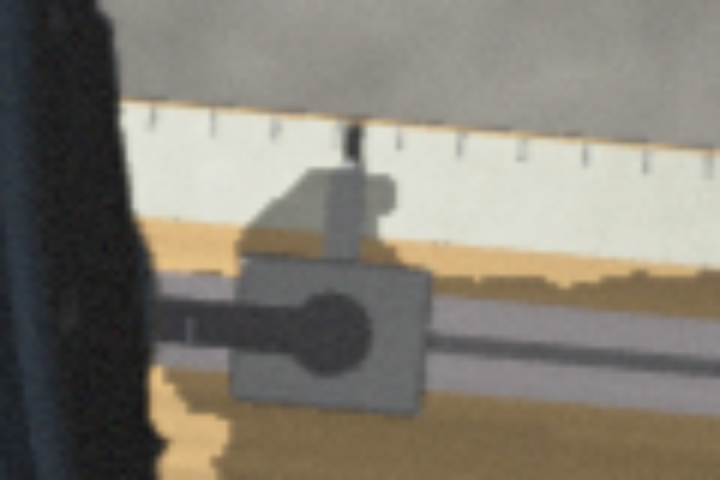

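View pics/side7.png

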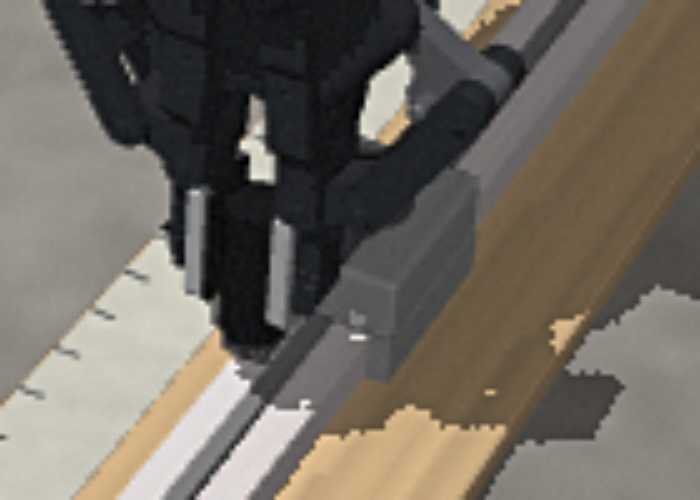

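The pointer now covers the line: its tip is at crop (346,168) and the line at (352,140), within about 2 mm. The lever is nearly along the rail, so one more small nudge to the stop.

```bash
python3 -m jog '{"travel":[[0.12,0.01,0],[0,0,0],[0,0,0]],"twist":[0,0,0]}'
```

```text
time: 7.95
tool_pos: [0.6119, 0.0825, 0.0715]
eef_rot: [0.707, -0.707, 0.023, -0.021]
ft_force: [-8.3, 0.8, 14.3]
gripper_width: 0.2
```

The force is up to 8 N, so the lever is on its locked stop. I'll ease the commanded pose back a little, open the fingers, and lift.

```bash
python3 -m jog '{"travel":[[-0.06,0,0],[0,0,0]],"twist":[0,0]}'; python3 -m jog '{"travel":[[0,0,0],[0,0,0],[0,0,0],[0,0,0],[0,0,0]],"twist":[0,0,0,0,0]}' 0
```

```text
time: 8.12
tool_pos: [0.6113, 0.0822, 0.0717]
eef_rot: [0.707, -0.707, 0.022, -0.022]
ft_force: [-4.2, -1.4, 12.2]
gripper_width: 0.198
time: 8.53
tool_pos: [0.6117, 0.0824, 0.0711]
eef_rot: [0.707, -0.707, 0.022, -0.022]
ft_force: [0.2, -0.6, 0.8]
gripper_width: 0.888
```

```bash
python3 -m jog '{"travel":[[0,0,0],[0,0,0],[0,0,0],[0,0,0],[0,0,0]],"twist":[0,0,0,0,0]}'; python3 -m jog '{"travel":[[0,0,0.5],[0,0,1],[0,0,1],[0,0,1],[0,0,1]],"twist":[0,0,0,0,0]}'
```

```text
time: 8.95
tool_pos: [0.6119, 0.0825, 0.0713]
eef_rot: [0.707, -0.707, 0.022, -0.022]
ft_force: [0.6, 0.2, -1.1]
gripper_width: 0.997
time: 9.37
tool_pos: [0.6118, 0.0825, 0.1631]
eef_rot: [0.707, -0.707, 0.022, -0.022]
ft_force: [-0.9, 0.1, 0.8]
gripper_width: 1.002
```

```bash
python3 -m jog '{"travel":[[-1,0,1],[-1,0,1],[-1,0,0],[-1,0,0],[-1,0,0]],"twist":[0,0,0,0,0]}';python3 -m jog '{"travel":[[-1,0,0],[-1,0,0],[-1,0,0],[0,0,0],[0,0,0]],"twist":[0,0,0,0,0]}'; python3 - <<'E'
from station import snapshot
import cv2
p,d=snapshot("top");cv2.imwrite("pics/top8.png",cv2.resize(p[130:290,180:420],None,fx=3.3,fy=3.3,interpolation=2)[:,:,::-1])
p,d=snapshot("side");cv2.imwrite("pics/side8.png",cv2.resize(p[150:300,230:430],None,fx=3.8,fy=3.8)[:,:,::-1])
E
```

```text
time: 9.78
tool_pos: [0.5112, 0.0825, 0.2024]
eef_rot: [0.707, -0.707, 0.022, -0.023]
ft_force: [0.3, 0.0, -0.3]
gripper_width: 0.994
time: 10.2
tool_pos: [0.4516, 0.0825, 0.2024]
eef_rot: [0.707, -0.707, 0.022, -0.023]
ft_force: [0.1, 0.2, -0.1]
gripper_width: 1.0
```

View pics/top8.png

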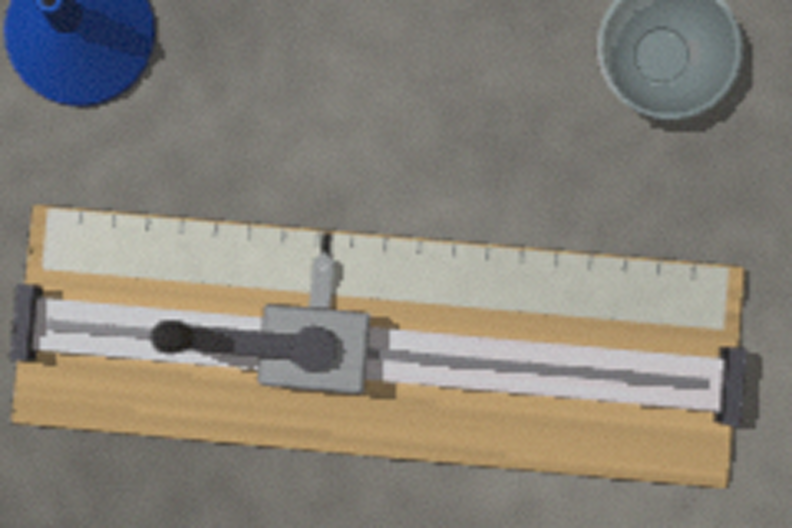

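View pics/side8.png

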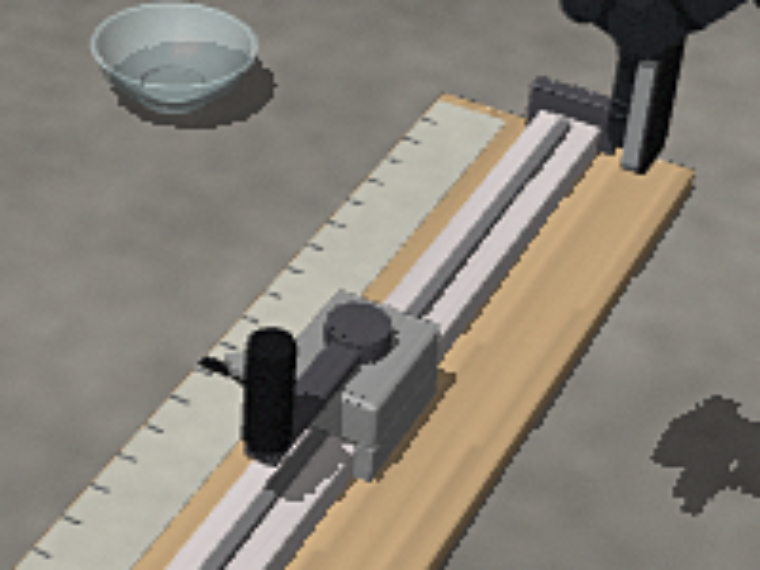

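The pointer tip (crop 323,257) lies on the line (326,243), about 1 mm off. The lever is along the rail with the knob at (172,335), and the gripper is clear. The dish hasn't moved.

```bash
python3 -c "
from station import finish_job
print(finish_job())"
```

```text
the job is handed in; nothing more can be done
None
```

The stop is set at the long black line and locked, and I handed the job in at about 10 s. `finish_job` gives no verdict.

- **What I did:** I gripped the knob and swung the lever out to about 1 rad; a picture at about 0.9 rad showed the pointer had not moved. Still holding the knob, I slid the stop about 162 mm to the line. I swung the lever back until the force rose to about 8 N at the locked stop. Then I opened the gripper, lifted off and backed away.
- **Last checks:** in the final top view the pointer tip was about 1 mm from the line and the lever lay along the rail. The gripper was clear with near-zero force, and the dish had not visibly moved.
- **Disagreements:** the two cameras differed by about 2 mm on the distance left to slide, so I took the middle value. I judged the lever angles from the tool position and pictures, as there was no direct reading. No check failed.

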